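Space the modules on the rail with the gauge

TASK

Space out the three modules on the rail with the spacing gauge: start at the fixed end bracket and work outward, each time setting the gauge astride the next module, thick leg toward the bracket, and dragging that module along until the thick leg just meets the bracket or the module before it, so that all three gaps come out equal. Do not push the modules with the fingers or shove the ones already set, and leave the other things on the desk alone. Finally stand the gauge upright on the desk and let go.

Things in the scene. Friction and masses are not known exactly. Their poses are not given: they have to be found in the camera images.
- rail_panel: Aluminium panel fixed on the desk, 120 mm along its x, 360 mm along its y, 4 mm thick, with a 35 mm wide steel rail along its y axis (rail top 11.5 mm above the desk). Origin: centre of the panel at desk height; z up. Its yaw is at most 0.4 rad either way; its +y end, with the end bracket, is on the robot's left.
- bracket_face (a point): Middle of the end bracket's face toward the modules, at y = +127 mm of the panel, 30 mm above the desk. The black bracket is fixed on the rail, 16 mm thick along y, 52 mm wide, its top 54 mm above the desk.
- module_1: Grey electronics module on the rail, the first from the bracket: 24 mm thick along y (origin mid-thickness, at desk height, on the rail's centre line; axes as the panel's), 58 mm wide along x, its 40 mm wide raised middle 54 mm above the desk. Slides only along the rail, about 2.5 N of friction, stays where it is left. All gaps start wider than 25 mm.
- module_2: Grey electronics module on the rail, the second from the bracket: 24 mm thick along y (origin mid-thickness, at desk height, on the rail's centre line; axes as the panel's), 58 mm wide along x, its 40 mm wide raised middle 54 mm above the desk. Slides only along the rail, about 2.5 N of friction, stays where it is left. All gaps start wider than 25 mm.
- module_3: Grey electronics module on the rail, the third from the bracket: 24 mm thick along y (origin mid-thickness, at desk height, on the rail's centre line; axes as the panel's), 58 mm wide along x, its 40 mm wide raised middle 54 mm above the desk. Slides only along the rail, about 2.5 N of friction, stays where it is left. All gaps start wider than 25 mm.
- module_1_top (a point): centre of the top of module 1, 54 mm above the desk
- module_2_top (a point): centre of the top of module 2, 54 mm above the desk
- module_3_top (a point): centre of the top of module 3, 54 mm above the desk
- gauge: Loose aluminium spacing gauge, 0.12 kg, an upside-down U with a black stem on top, standing on its two legs on the desk right of the panel. Origin: foot of the legs, below the middle of the slot; z up. Thick spacer leg y = +14.5 to +34.5 mm, thin hook leg y = -14.5 to -22.5 mm, slot between them 29 mm wide. Legs 36 mm wide along x; bridge over them z = 32 to 44 mm.
- gauge_stem (a point): Where to grip: the black stem, centred over the slot, 16 mm thick along the gauge's y (grip across this), 34 mm along x, z = 44 to 91 mm above the gauge's origin; this point is 68 mm above it.
- gauge_spacer (a point): Outer face of the thick leg, 34.5 mm from the origin toward the gauge's +y, which points to the bracket in use. Dragged that way, the thin leg takes the module along until this face meets the bracket or the module before: the gap is then 25 mm (20 mm leg plus 5 mm play). Going on beyond contact would shove a module already set.
- gauge_slot (a point): Middle of the slot's top (underside of the bridge), 32 mm above the gauge's origin. Over a module the slot has 2.5 mm of play each side; with the feet 25 mm above the desk the bridge clears the module's top by 3 mm.
- driver_small: small screwdriver with a yellow handle, 128 mm long, in front of the panel; to be left alone (origin at the centre of its underside)
- screw_tin: round white tin, 50 mm across and 18 mm high, in front of the panel; to be left alone (origin at the centre of its underside)
- side_cutters: side cutters with blue handles, 120 mm long, behind the panel; to be left alone (origin at the centre of its underside)
- petri_dish: round glass dish, 60 mm across and 14 mm high, behind the panel; to be left alone (origin at the centre of its underside)
- multimeter: hand multimeter, 132 x 68 x 39 mm, on the left; to be left alone (origin at the centre of its underside)
Not all that is in view belongs to the job. Leave any blue look-alike of the gauge alone.

How it is judged:
On the way, in this order (a step that is already met when the one before it is completed fails the run):
1. with the gauge astride the first module (next to the bracket), the gap between it and the bracket is 25 mm, within 3 mm (y of module_1 in the frame of rail_panel between 0.087 and 0.093 m and distance between gauge_slot and module_1_top below 0.015 m), for 0.1 s.
2. with the gauge astride the second module, the gap between it and the module before it is 25 mm, within 3 mm (y of module_2 in the frame of module_1 between -0.052 and -0.046 m and distance between gauge_slot and module_2_top below 0.015 m), for 0.1 s.
3. with the gauge astride the third module, the gap between it and the module before it is 25 mm, within 3 mm (y of module_3 in the frame of module_2 between -0.052 and -0.046 m and distance between gauge_slot and module_3_top below 0.015 m), for 0.1 s.
At the end, for the whole second after the job is handed in: The gaps bracket to first module, first to second and second to third module are each 25 mm, within 3 mm; the gauge stands upright on the desk (feet within 4 mm of it, tilt under 0.1 rad), at rest and let go (y of module_1 in the frame of rail_panel between 0.087 and 0.093 m and y of module_2 in the frame of module_1 between -0.052 and -0.046 m and y of module_3 in the frame of module_2 between -0.052 and -0.046 m and height (world z) of gauge below 0.004 m and angle between gauge's own z axis and vertical below 0.1 rad and linear speed of gauge below 0.01 m/s); the robot touches nothing.
It fails at once if the fingers push a module (more than 3 N) (contact force between the fingers and module_1 above 3 N or contact force between the fingers and module_2 above 3 N or contact force between the fingers and module_3 above 3 N).
It fails at once if another thing on the desk is moved by more than 30 mm (distance of any of driver_small, screw_tin, side_cutters, petri_dish, multimeter from where it was at the start of the episode above 0.03 m).
It also fails if it takes over 58 s, if anything falls off the work surface, if the arm or the gripper's body presses on something with over 40 N, if the wrist force passes 120 N, or if a joint passes its speed limit or range.

ROBOT

A 6-joint arm with a two-finger parallel gripper is mounted at the origin on a cart in front of the work surface, level with it; the furniture and walls round the work are solid. World frame = base frame: x ahead of the robot, y to its left, z up, the work surface at z = 0. Lengths are in m, angles in rad, forces in N, time in s.
With the tool pointing down it reaches from about 0.35 to 1 m from the base axis. Payload 7.1 kg.
Tool frame: the origin (TCP) lies between the finger pads; the fingertips stand 22 mm ahead of it and the grasp point (between the pads) lies 3 mm ahead of it; x points along the fingers, y is the direction in which the jaws open and shut, and the axes are right-handed (so a half turn about x gives the same grasp; the last joint's range is limited). The gripper opens to 85 mm and grips with 20 to 120 N. Pads are 22 mm wide; open, the fingers measure 114 mm over their backs; the gripper's body (76 mm by 85 mm) begins 54 mm behind the grasp point. The pads swing forward as they close: fully open they stand 13 mm farther back than shut.
Start: joints at [1.178, 0.423, 1.63, -0, 1.089, -0.019], TCP at [0.228, 0.582, 0.253] pointing down, gripper open.
Joint ranges: [-3, 3], [-0.9, 2.11], [0.09, 2.58], [-1.31, 4.45], [0.11, 2.69], [-2.54, 2.54]. Speed limits (rad/s): [2.39, 2.39, 3.01, 3.14, 3.14, 3.14].

INTERFACE

Orientations are given as a rotation vector (axis times angle).
In Python, from rig import manip gives the robot as it stands. The module is installed in compiled form; this text tells all that it offers. Calls block until the motion is done:
- manip.move_to(position, orientation): joint-space move of the TCP to a pose.
- manip.servo_line(position, orientation=None, rate=0.15): straight line of the TCP; orientation=None keeps the orientation; rate is the mean speed in m/s.
- manip.set_joints(angles): joint-space move.
- manip.command_gripper(opening, f_grip=None): finger opening in m; f_grip is the grip in N (None keeps the last); returns when the fingers have stopped.
- manip.hold(seconds).
- manip.solve_ik(position, orientation): joint angles nearest the present ones, or None.
- manip.camera(name): name is "side" or "top" or "wrist"; returns a dict with "image" (480x640x3 uint8, red, green, blue), "fx", "fy", "cx", "cy" (pixels), "cam_to_world" (4x4, takes a point from camera to world coordinates); the wrist camera has in their place "mount" (4x4, takes a point from camera to tool coordinates, whose origin is the TCP and whose axes are the tool frame's). Camera axes: x right, y down, z forward; pixel columns grow to the right and rows downward; lengths in m; the calibration is good to about 2 mm. A picture is of the moment at which its call begins: read the wrist's pose just before it. There is no depth.
A pose or a line that the arm cannot do raises manip.IKError and nothing moves.
- manip.sign_off(): hands the job in, once; it reports no verdict.
Readings, each from a call of its own:
- manip.get_time(): time.
- manip.get_joint_positions(): joint angles.
- manip.get_joint_vel(): joint speeds.
- manip.get_tau(): joint torques, N m.
- manip.get_position(): TCP position.
- manip.get_ee_rot(): TCP orientation.
- manip.get_contact_force(): force on the tool from outside, world axes, zero at the start.
- manip.get_torque(): the same for the moment, N m.
- manip.get_width(): finger opening in m.
Only numpy, scipy, OpenCV 4.12 (cv2) and the standard library are available. Lean on these libraries where they do the work, as an engineer would, in place of code of your own. Each camera call takes 0.05 s, during which the arm holds its last target.

## Working session

There is one attempt and no reset: what is moved stays moved. The work goes in short steps, each a Python script; the robot and the scene stay as the last script left them, time stands still between calls to the robot, and variables do not carry over. Pictures are saved under pics/ and viewed, and the job is handed in when it is done.

```bash
mkdir -p pics; ls
python3 - <<'E'
from rig import manip
import cv2,numpy as np
for n in ["side","top","wrist"]:
    c=manip.camera(n)
    cv2.imwrite(f"pics/{n}0.png",c["image"][:,:,::-1])
    print(n,c["fx"],c["fy"],c["cx"],c["cy"]); print(np.round(c.get("cam_to_world",c.get("mount")),4).tolist())
print(manip.get_time(),manip.get_position(),manip.get_ee_rot(),manip.get_width())
E
```

```text
pics
side 473.097206816571 473.097206816571 321.1221231407579 237.0412353684409
[[0.9542, -0.2073, 0.2158, 0.2223], [-0.299, -0.6322, 0.7148, -1.1554], [-0.0117, -0.7466, -0.6652, 1.0639], [0.0, 0.0, 0.0, 1.0]]
top 527.5067272318117 527.5067272318117 310.533542925826 243.95336241399525
[[0.0282, -0.9966, 0.0771, 0.3967], [-0.9996, -0.0283, -0.0007, -0.0991], [0.0029, -0.0771, -0.997, 1.6862], [0.0, 0.0, 0.0, 1.0]]
wrist 335.4652386616128 335.4652386616128 318.8713163234382 237.4323064649738
[[0.0013, -0.3148, 0.9491, -0.1206], [1.0, 0.0004, -0.0013, -0.0011], [0.0001, 0.9491, 0.3148, -0.0817], [0.0, 0.0, 0.0, 1.0]]
0.15 [0.22800741 0.58148514 0.25270909] [ 0.2923269   1.55108745 -0.29419373] 0.08550046399379305
```

View pics/side0.png

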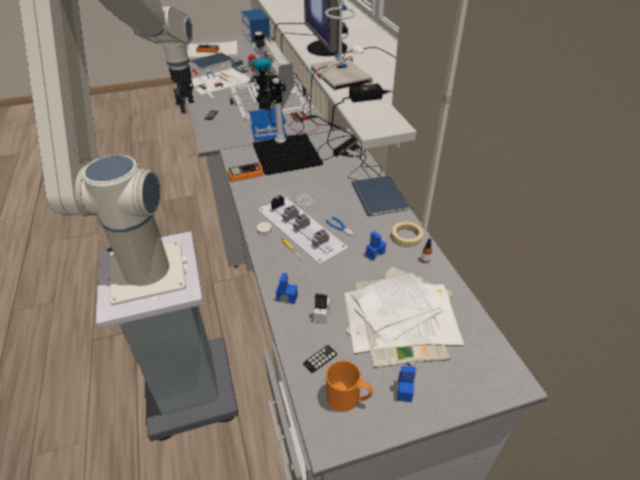

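View pics/top0.png

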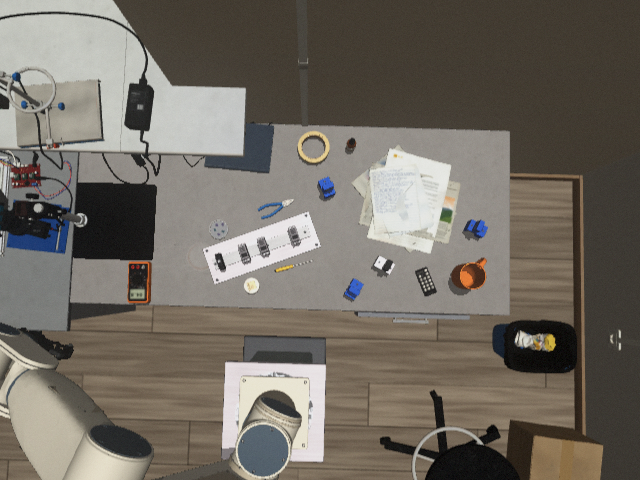

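The top view shows the panel between about (205,248) and (320,247), with the bracket at (221,262) and the modules at (244,254), (264,247) and (294,236). The silver gauge with the black stem is at (383,265). The blue look-alikes are elsewhere. Next I enlarge these areas.

```bash
python3 - <<'E'
import cv2
t=cv2.imread("pics/top0.png");s=cv2.imread("pics/side0.png")
cv2.imwrite("pics/t_panel.png",cv2.resize(t[200:295,195:330],None,fx=5.9,fy=5.9,interpolation=cv2.INTER_CUBIC))
cv2.imwrite("pics/t_g.png",cv2.resize(t[245:285,360:410],None,fx=12,fy=12,interpolation=cv2.INTER_CUBIC))
cv2.imwrite("pics/s_panel.png",cv2.resize(s[185:265,250:355],None,fx=7,fy=7,interpolation=cv2.INTER_CUBIC))
cv2.imwrite("pics/s_g.png",cv2.resize(s[285:330,300:345],None,fx=12,fy=12,interpolation=cv2.INTER_CUBIC))
E
cat > h.py <<'E'
from rig import manip
import numpy as np,cv2
from scipy.spatial.transform import Rotation as R
def ray(c,u,v,T=None):
    T=c["cam_to_world"] if T is None else T
    T=np.array(T)
    d=T[:3,:3]@np.array([(u-c["cx"])/c["fx"],(v-c["cy"])/c["fy"],1.]);return T[:3,3],d
def atz(c,u,v,z,T=None):
    o,d=ray(c,u,v,T);return o+d*(z-o[2])/d[2]
def tri(rays):
    A=np.zeros((3,3));b=np.zeros(3)
    for o,d in rays:
        d=d/np.linalg.norm(d);P=np.eye(3)-np.outer(d,d);A+=P;b+=P@o
    x=np.linalg.solve(A,b)
    return x,[round(float(np.linalg.norm((np.eye(3)-np.outer(d,d)/(d@d))@(x-o)))*1000,1) for o,d in rays]
def proj(c,T,p):
    q=np.linalg.inv(T)@np.append(p,1);return np.array([c["fx"]*q[0]/q[2]+c["cx"],c["fy"]*q[1]/q[2]+c["cy"]])
def wristT(c,pos,rot):
    T=np.eye(4);T[:3,:3]=R.from_rotvec(rot).as_matrix();T[:3,3]=pos;return T@np.array(c["mount"])
def down(a):
    """tool x down, jaw (tool y) along world direction angle a"""
    x=np.array([0,0,-1.]);y=np.array([np.cos(a),np.sin(a),0]);return R.from_matrix(np.column_stack([x,y,np.cross(x,y)])).as_rotvec()
E
```

```text
(no output)
```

View pics/t_panel.png

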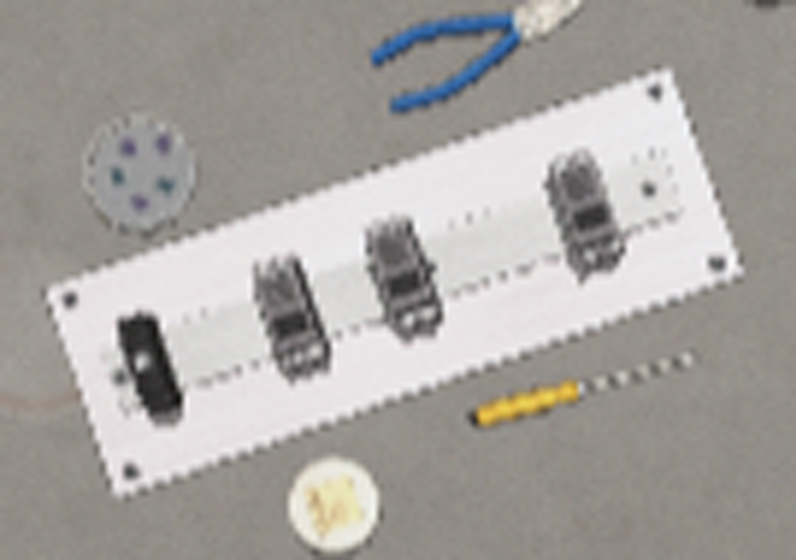

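View pics/t_g.png

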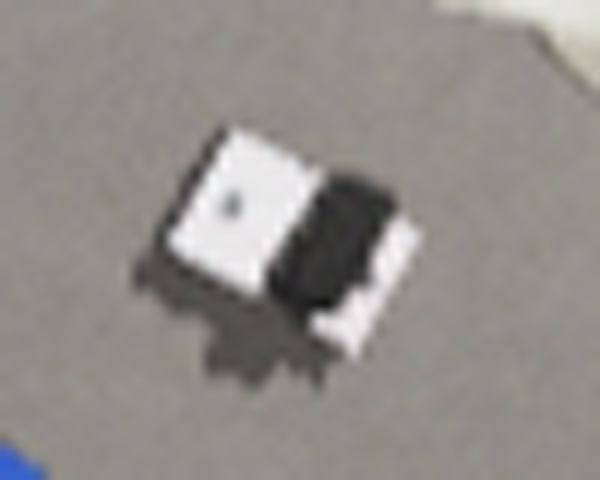

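View pics/s_g.png

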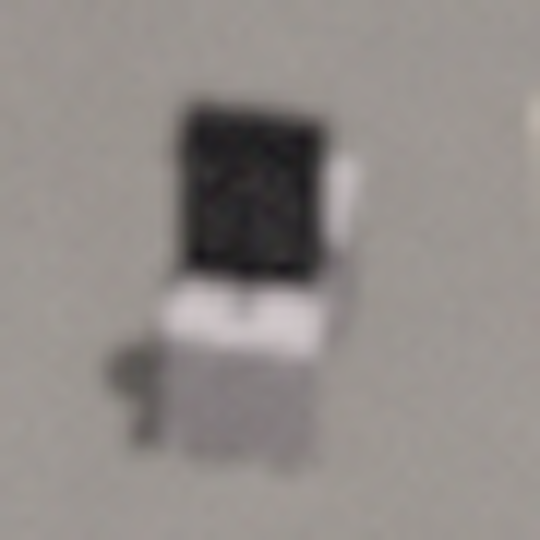

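View pics/s_panel.png

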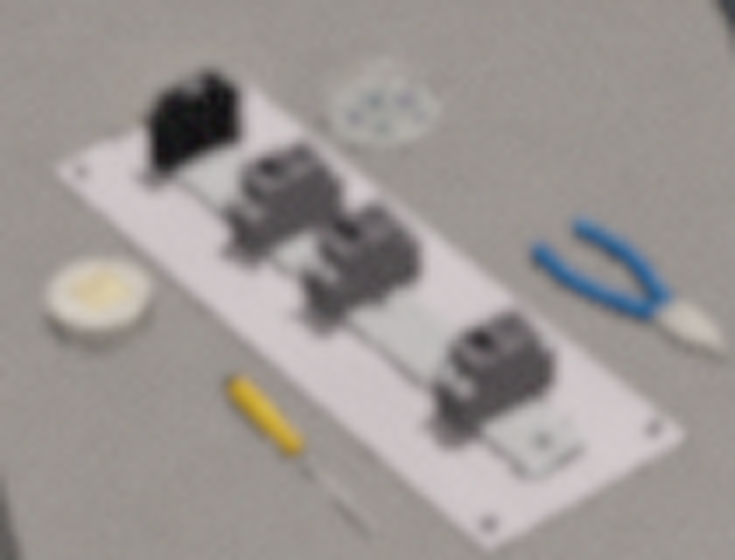

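The crops show these points:
- **Panel corners in t_panel:** (48,290), (668,68), (742,270), (118,495).
- **Gauge in t_g:** the thick half, the wide white one with the dot, faces upper-left. The stem top is near (330,240).
- **Gauge in s_g:** the stem top edge runs (190,105)–(325,120).

I now turn these into positions.

Run:
```python
from h import *
t=manip.camera("top");s=manip.camera("side")
tp=lambda u,v:(195+u/5.9-.4,200+v/5.9-.4)
C=[atz(t,*tp(*p),.004)[:2] for p in [(48,290),(668,68),(742,270),(118,495)]]
C=np.array(C);print(C.round(4).tolist())
# order: +y far, -y far, -y near, +y near
print("sizes",[np.linalg.norm(C[i]-C[(i+1)%4]).round(4) for i in range(4)])
ydir=(C[0]+C[3]-C[1]-C[2])/2;a=np.arctan2(ydir[1],ydir[0])-np.pi/2;ctr=C.mean(0);print("panel",ctr,a)
sp=lambda u,v:(250+u/7-.4,185+v/7-.4)
print("side check",[atz(s,*sp(*p),.004)[:2].round(4) for p in [(258,80),(685,435),(490,548),(58,172)]])
def topan(p):
    d=p[:2]-ctr;return np.array([d@[np.cos(a),np.sin(a)],d@[-np.sin(a),np.cos(a)],])
# module tops in t_panel (raised middle), top-centre
for n,p in dict(br=(150,365),m1=(290,318),m2=(403,277),m3=(586,214)).items():
    w=atz(t,*tp(*p),.054);print(n,w.round(4),topan(w).round(4))
gt=lambda u,v:(360+u/12-.45,245+v/12-.45); gs=lambda u,v:(300+u/12-.45,285+v/12-.45)
G=[atz(t,*gt(*p),.044)[:2] for p in [(235,125),(420,235),(352,358),(168,243)]]
G=np.array(G);print(G.round(4).tolist(),[np.linalg.norm(G[i]-G[(i+1)%4]).round(4) for i in range(4)])
yd=(G[0]+G[3]-G[1]-G[2])/2;ag=np.arctan2(yd[1],yd[0])-np.pi/2;
u=yd/np.linalg.norm(yd);print("gauge yaw",ag,"origin",G.mean(0)-u*.006)
# stem-top triangulation: corners: top img
x,e=tri([ray(t,*gt(338,245)),ray(s,*gs(258,112))]);print("stem top tri",x,e)
print("stem top z=.091",atz(t,*gt(338,240),.091))
```

```text
[[0.5017, 0.2435], [0.6323, -0.0886], [0.5232, -0.1318], [0.3921, 0.201]]
sizes [np.float64(0.3569), np.float64(0.1174), np.float64(0.3577), np.float64(0.1175)]
panel [0.51233388 0.05602716] 0.3750165008921218
side check [array([0.512 , 0.2439]), array([ 0.6342, -0.0891]), array([ 0.5248, -0.1324]), array([0.3942, 0.1995])]
br [0.4607 0.1782 0.054 ] [-0.0033  0.1326]
m1 [0.4874 0.1057 0.054 ] [-0.005   0.0554]
m2 [0.5107 0.0472 0.054 ] [-0.0048 -0.0076]
m3 [ 0.5467 -0.0479  0.054 ] [-0.0061 -0.1093]
[[0.4954, -0.3151], [0.4681, -0.3636], [0.4358, -0.3465], [0.4642, -0.2982]] [np.float64(0.0556), np.float64(0.0366), np.float64(0.056), np.float64(0.0354)]
gauge yaw -0.5220203889091253 origin [ 0.46287085 -0.33603265]
stem top tri [ 0.46493108 -0.33521631  0.09533357] [2.2, 2.2]
stem top z=.091 [ 0.4642406  -0.33536283  0.091     ]
```

Both views agree: the panel measures 357 × 117 mm, the gauge 56 × 36 mm, and the stem top sits at about 0.095. I check IK, then look with the wrist camera.

Run:
```python
from h import *
for k in (0,np.pi,-np.pi):
  for p,a in [((.463,-.336,.22),np.pi/2-.522),((.463,-.336,.065),np.pi/2-.522),((.479,.139,.13),np.pi/2+.375),((.56,-.07,.13),np.pi/2+.375)]:
    q=manip.solve_ik(p,down(a+k));print(k,p,None if q is None else np.round(q,2))
manip.move_to((.463,-.336,.22),down(np.pi/2-.522))
print(manip.get_time())
P,r=manip.get_position(),manip.get_ee_rot()
c=manip.camera("wrist");cv2.imwrite("pics/w1.png",c["image"][:,:,::-1]);np.savez("w1.npz",P=P,r=r)
print(P)
```

```text
0 (0.463, -0.336, 0.22) [-0.65  0.39  1.78 -0.    0.98 -1.7 ]
0 (0.463, -0.336, 0.065) [-0.65  0.62  1.84 -0.    0.68 -1.7 ]
0 (0.479, 0.139, 0.13) [ 0.26  0.43  1.99 -0.    0.72 -1.69]
0 (0.56, -0.07, 0.13) [-0.15  0.51  1.84 -0.    0.79 -2.09]
3.141592653589793 (0.463, -0.336, 0.22) [-0.65  0.39  1.78  0.    0.98  1.44]
3.141592653589793 (0.463, -0.336, 0.065) [-0.65  0.62  1.84  0.    0.68  1.44]
3.141592653589793 (0.479, 0.139, 0.13) [ 0.26  0.43  1.99 -0.    0.72  1.45]
3.141592653589793 (0.56, -0.07, 0.13) [-0.15  0.51  1.84 -0.    0.79  1.05]
-3.141592653589793 (0.463, -0.336, 0.22) [-0.65  0.39  1.78  0.    0.98  1.44]
-3.141592653589793 (0.463, -0.336, 0.065) [-0.65  0.62  1.84 -0.    0.68  1.44]
-3.141592653589793 (0.479, 0.139, 0.13) [ 0.26  0.43  1.99 -0.    0.72  1.45]
-3.141592653589793 (0.56, -0.07, 0.13) [-0.15  0.51  1.84 -0.    0.79  1.05]
3.5583
[ 0.46341495 -0.33549796  0.22003634]
```

View pics/w1.png

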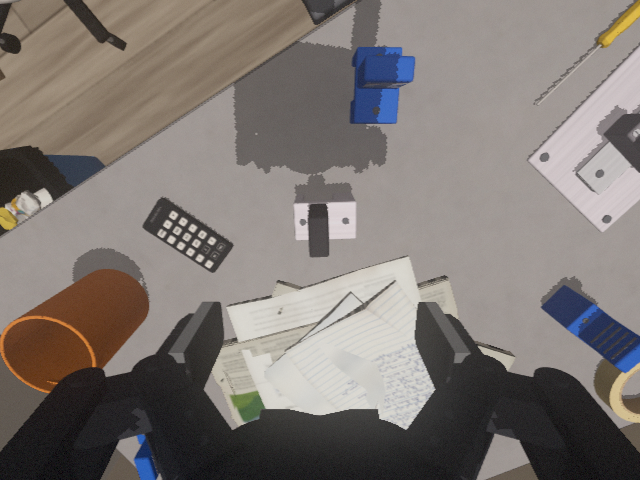

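The wrist view shows the gauge upright and square to the jaws: bridge (294–356, 201–240), stem (308–328, 205–256). I enlarge it and overlay the predicted corners.

```bash
cat >> h.py <<'E'
def gpts(o,yaw,z0=0):
    Rz=np.array([[np.cos(yaw),-np.sin(yaw)],[np.sin(yaw),np.cos(yaw)]])
    L=[(-18,34.5,44),(18,34.5,44),(18,-22.5,44),(-18,-22.5,44),(-17,8,91),(17,8,91),(17,-8,91),(-17,-8,91)]
    return [np.append(np.array(o)+Rz@np.array(l[:2])/1e3,l[2]/1e3+z0) for l in L]
E
python3 - <<'E'
from h import *
c=manip.camera("wrist");d=np.load("w1.npz");T=wristT(c,d["P"],d["r"])
im=cv2.imread("pics/w1.png")[180:280,260:390]
im=cv2.resize(im,None,fx=6,fy=6,interpolation=cv2.INTER_CUBIC)
for p in gpts((.4629,-.3360),-.522):
    u=proj(c,T,p);print(u.round(1));cv2.circle(im,tuple(int(round(x)) for x in (u-[260,180]+.5)*6),3,(0,0,255),1)
cv2.imwrite("pics/w1c.png",im)
E
```

```text
[358.3 200.4]
[356.9 238.4]
[295.7 238.3]
[294.9 200.3]
[330.5 214.5]
[330.  255.9]
[309.9 255.8]
[309.6 214.5]
```

View pics/w1c.png

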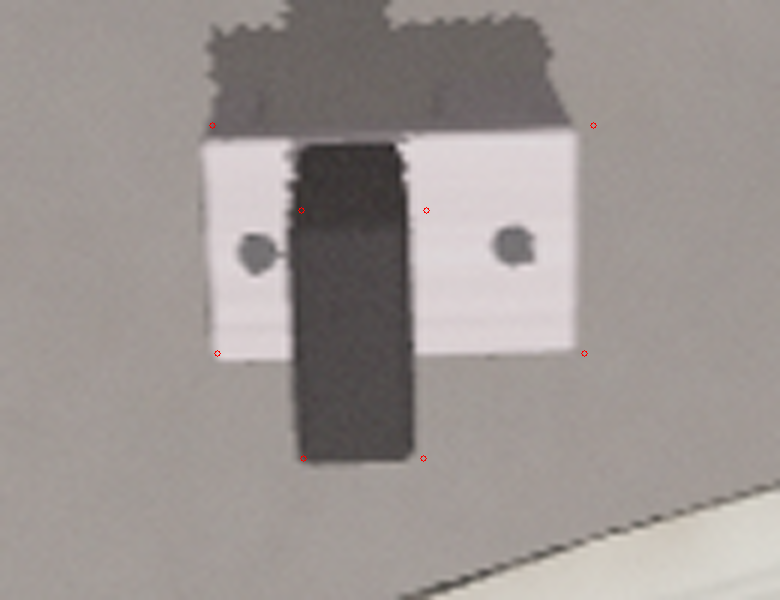

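Run:
```python
from h import *
from scipy.optimize import least_squares
c=manip.camera("wrist");d=np.load("w1.npz");T=wristT(c,d["P"],d["r"])
obs={0:(575,130),1:(575,350),2:(213,360),3:(204,142),5:(414,461),6:(298,461)}
def f(x,full=True):
    g=gpts(x[:2],x[2],x[3] if len(x)>3 else 0)
    return np.concatenate([proj(c,T,g[i])-(np.array(o)/6+[259.5,179.5]) for i,o in obs.items()])
for x0 in ([.4629,-.336,-.522],[.4629,-.336,-.522,0]):
    r=least_squares(f,x0);print(r.x.round(4),np.abs(r.fun).max().round(2))
```

```text
[ 0.463  -0.3377 -0.493 ] 1.11
[ 0.4649 -0.3388 -0.4923 -0.0069] 0.4
```

Run:
```python
from h import *
o=down(np.pi/2-.493)
manip.move_to((.464,-.338,.13),o)
manip.servo_line((.464,-.338,.071),o,rate=.08)
print(manip.get_time(),manip.get_position(),manip.get_contact_force())
manip.command_gripper(0.0,80)
print(manip.get_width(),manip.get_time(),manip.get_contact_force())
p=manip.get_position();print(p)
manip.servo_line((p[0],p[1],.2),rate=.15)
print(manip.get_width(),manip.get_time(),manip.get_contact_force())
a=.375;ctr=np.array([.5123,.056]);X=np.array([np.cos(a),np.sin(a)]);Y=np.array([-np.sin(a),np.cos(a)])
q=ctr+.07*X+.03*Y
manip.move_to((*q,.2),down(np.pi/2+a))
P,r=manip.get_position(),manip.get_ee_rot()
c=manip.camera("wrist");cv2.imwrite("pics/w2.png",c["image"][:,:,::-1]);np.savez("w2.npz",P=P,r=r)
print(P,manip.get_time(),manip.get_contact_force())
```

```text
5.0417 [ 0.46416187 -0.33814243  0.07107149] [0.6287833  0.24086453 0.06958911]
0.015341461276441735 5.6833 [ 0.8034737  -0.19582193  0.23141549]
[ 0.46401703 -0.33799874  0.07104479]
0.015111354911544006 6.6917 [-0.20850341  0.35766275 -1.2083202 ]
[0.56658376 0.10864913 0.19992404] 8.425 [ 0.2127401  -0.69230581 -1.56987829]
```

View pics/w2.png

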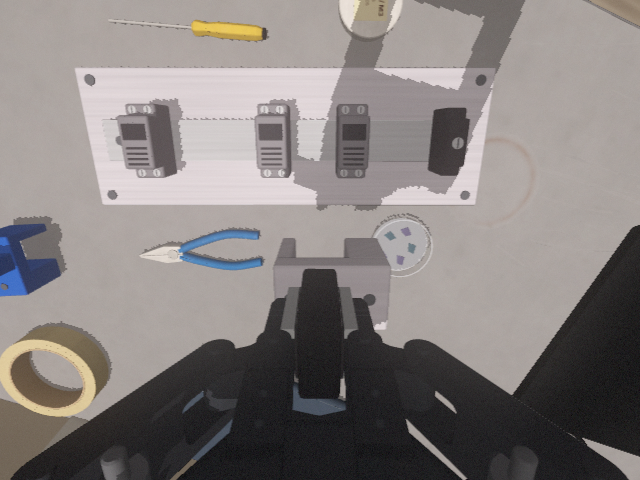

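The gauge is held with its thick leg (345–388) on the bracket side. The modules are at columns of about 140, 273 and 352, and the bracket at about 450. I enlarge it for measurement.

Run:
```python
import cv2
im=cv2.imread("pics/w2.png")
cv2.imwrite("pics/w2a.png",cv2.resize(im[60:215,65:275],None,fx=3.8,fy=3.8,interpolation=cv2.INTER_CUBIC))
cv2.imwrite("pics/w2b.png",cv2.resize(im[60:215,295:505],None,fx=3.8,fy=3.8,interpolation=cv2.INTER_CUBIC))
cv2.imwrite("pics/w2c.png",cv2.resize(im[95:185,240:375],None,fx=5.9,fy=5.9,interpolation=cv2.INTER_CUBIC))
cv2.imwrite("pics/w2d.png",cv2.resize(im[225:345,260:410],None,fx=5,fy=5,interpolation=cv2.INTER_CUBIC))
```

```text
(no output)
```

View pics/w2a.png

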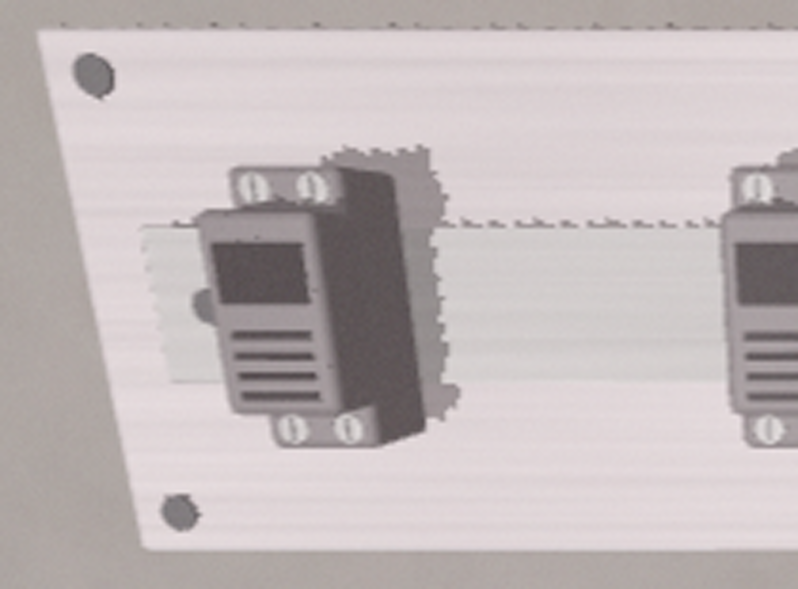

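View pics/w2b.png

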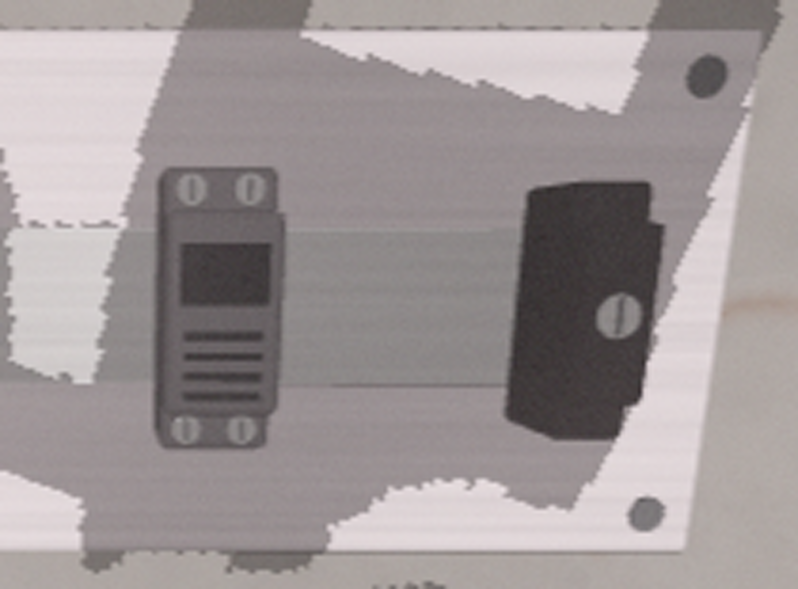

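View pics/w2c.png

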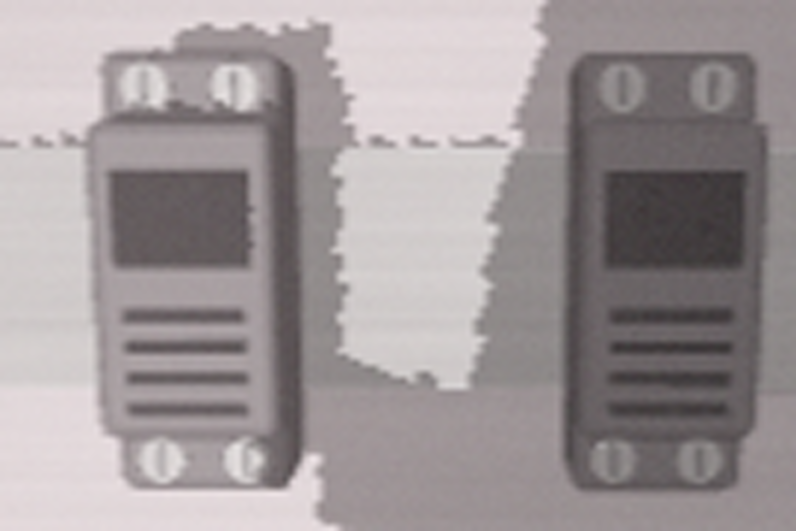

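View pics/w2d.png

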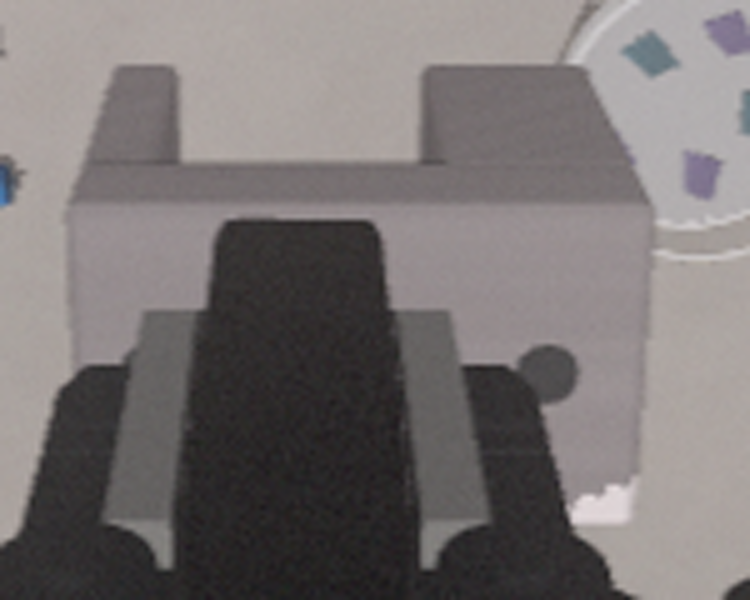

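Run:
```python
from h import *
from scipy.optimize import least_squares
c=manip.camera("wrist");d=np.load("w2.npz");T=wristT(c,d["P"],d["r"])
A=lambda u,v:(65+u/3.8-.37,60+v/3.8-.37);B=lambda u,v:(295+u/3.8-.37,60+v/3.8-.37)
Cc=lambda u,v:(240+u/5.9-.4,95+v/5.9-.4);D=lambda u,v:(260+u/5-.4,225+v/5-.4)
def rz(y):return np.array([[np.cos(y),-np.sin(y),0],[np.sin(y),np.cos(y),0],[0,0,1]])
def fit(obs,x0):
    f=lambda x:np.concatenate([proj(c,T,np.append(x[:2],x[3] if len(x)>3 else 0)+rz(x[2])@(np.array(l)/1e3))-o for l,o in obs])
    r=least_squares(f,x0);return r.x,np.abs(r.fun).max()
pan=[((-60,-180,4),A(38,30)),((60,-180,4),A(142,549)),((-60,180,4),B(768,30)),((60,180,4),B(685,549))]
x,e=fit(pan,[.512,.056,.375]);print("panel",x.round(4),e)
x4,e=fit(pan,[.512,.056,.375,0]);print("panel4",x4.round(4),e)
pose=x
for n,ps in dict(m1=[Cc(580,125),Cc(768,125),Cc(572,437),Cc(752,437)],m2=[Cc(90,125),Cc(270,125),Cc(105,437),Cc(275,437)],m3=[A(200,213),A(318,210),A(235,412),A(342,412)],bre=[B(530,187),B(507,418)]).items():
    w=np.array([atz(c,*p,.054,T) for p in ps]);l=(w-np.append(pose[:2],0))@rz(pose[2]);print(n,(l[:,:2]*1e3).round(1).tolist(),"mean",(l.mean(0)*1e3).round(1))
# gauge
g=[((-18,-22.5,44),D(67,203)),((-18,34.5,44),D(653,207)),((-18,-22.5,0),D(113,68)),((-18,-14.5,0),D(178,68)),((-18,14.5,0),D(425,68)),((-18,34.5,0),D(588,68)),((-18,-14.5,32),D(178,162)),((-18,14.5,32),D(425,162))]
p=d["P"]
xg,e=fit(g,[p[0],p[1],pose[2],.129]);print("gauge",xg.round(4),e,"TCP",p.round(4))
print("yaw diff",xg[2]-pose[2],"gauge rel TCP in panel axes mm",(rz(pose[2]).T@(np.append(xg[:2],xg[3])-p)*1e3).round(1))
print("gauge in panel", (rz(pose[2]).T@(np.append(xg[:2]-pose[:2],0))*1e3).round(1))
np.savez("pose.npz",pose=pose,xg=xg,rel=rz(pose[2]).T@(np.append(xg[:2],xg[3])-p))
# top cam check
```

```text
panel [0.5117 0.0556 0.3729] 1.1435158126949148
panel4 [ 0.5116  0.0555  0.3728 -0.0011] 0.794654024806249
m1 [[-19.5, 43.0], [-19.5, 66.8], [19.5, 42.7], [19.5, 66.6]] mean [-0.  54.8 54. ]
m2 [[-19.4, -19.0], [-19.5, 3.8], [19.5, -19.4], [19.5, 3.2]] mean [ 0.  -7.9 54. ]
m3 [[-19.4, -121.9], [-20.0, -98.6], [19.1, -121.9], [19.1, -99.9]] mean [  -0.3 -110.6   54. ]
bre [[-24.4, 114.4], [20.2, 114.4]] mean [ -2.1 114.4  54. ]
gauge [0.5673 0.1089 0.371  0.1246] 3.0444220597612457 TCP [0.5666 0.1086 0.1999]
yaw diff -0.0019436136945885085 gauge rel TCP in panel axes mm [  0.7  -0.  -75.3]
gauge in panel [71.2 29.4  0. ]
```

Measured in the panel frame, the modules are at y = 54.8, −7.9 and −110.6 mm, x is about 0, and they come out 24 mm thick as they should. The gauge is centred in the grip. I hover over module 1 and check the alignment before going down.

```bash
cat >> h.py <<'E'
def rz(y):return np.array([[np.cos(y),-np.sin(y),0],[np.sin(y),np.cos(y),0],[0,0,1]])
PO=np.array([.5117,.0556,0]);YAW=.3729;RP=rz(YAW);O=down(np.pi/2+YAW)
def W(x,y,z):return PO+RP@np.array([x,y,z])
def here():return RP.T@(np.array(manip.get_position())-PO)*1e3
def F():return RP.T@np.array(manip.get_contact_force())
def go(x,y,z,rate=.15):manip.servo_line(W(x/1e3,y/1e3,z/1e3),O,rate=rate)
def snap(n):
    P,r=manip.get_position(),manip.get_ee_rot();c=manip.camera("wrist");cv2.imwrite(f"pics/{n}.png",c["image"][:,:,::-1]);np.savez(n+".npz",P=P,r=r)
E
python3 - <<'E'
from h import *
go(0,54.8,200,.2);go(0,54.8,135)
snap("w3");print(manip.get_time(),here().round(1),F().round(2))
im=cv2.imread("pics/w3.png");cv2.imwrite("pics/w3c.png",cv2.resize(im[150:350,200:440],None,fx=3,fy=3,interpolation=cv2.INTER_CUBIC))
E
```

```text
9.6333 [  1.   54.5 135.6] [ 0.27  0.15 -1.26]
```

View pics/w3c.png

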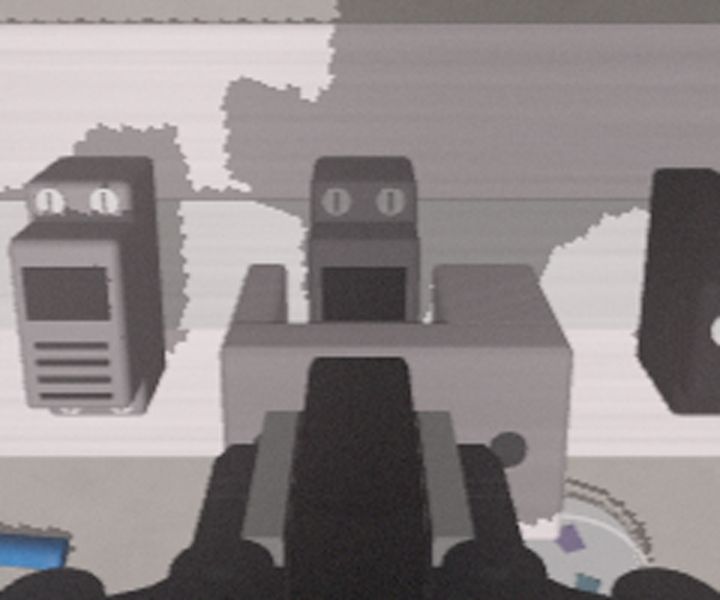

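The slot (287–433) straddles module 1 (310–418), whose centre is about 0.8 mm toward the bracket. I correct that, descend with a force guard, and drag.

```bash
cat >> h.py <<'E'
def descend(y,zt=96.5,lim=4):
    go(0,y,131,.1);b=F()
    for z in (127,124.5,123,121,118):
        go(0,y,z,.05);f=F()-b
        if abs(f[2])>lim or abs(f[1])>lim: print("STOP",z,f.round(1));go(0,y,135,.1);return False
    go(0,y,zt,.1);print("down",here().round(1),(F()-b).round(2),manip.get_time());return b
def drag(y0,yfast,ymax,z=96.5,jump=2.0,rate=.05,step=.5):
    b=F();print("base",b.round(2));go(0,yfast,z,rate);fd=(F()-b)[1];print("dragging",here().round(1),fd.round(2),manip.get_time())
    y=yfast;log=[]
    while y<ymax:
        y+=step;go(0,y,z,.02);f=(F()-b)[1];log.append((y,here()[1].round(1),f.round(1)))
        if f<fd-jump:break
    print(log,manip.get_time());return y
E
python3 - <<'E'
from h import *
b=descend(55.3)
if b is not False:
    y=drag(55.3,90,94,jump=4)
    snap("w4")
E
python3 -c "
import cv2
im=cv2.imread('pics/w4.png');cv2.imwrite('pics/w4c.png',cv2.resize(im[150:350,200:460],None,fx=3,fy=3,interpolation=cv2.INTER_CUBIC))"
```

```text
down [-0.4 55.4 96.1] [0.93 0.27 0.5 ] 11.5
base [ 0.69 -0.13 -1.55]
dragging [-0.4 90.3 96.3] -0.16 12.3417
[(90.5, np.float64(90.4), np.float64(1.4)), (91.0, np.float64(90.9), np.float64(-0.2)), (91.5, np.float64(91.4), np.float64(-1.8)), (92.0, np.float64(92.0), np.float64(-3.2)), (92.5, np.float64(92.5), np.float64(-4.0)), (93.0, np.float64(92.6), np.float64(-6.7))] 13.8417
```

View pics/w4c.png

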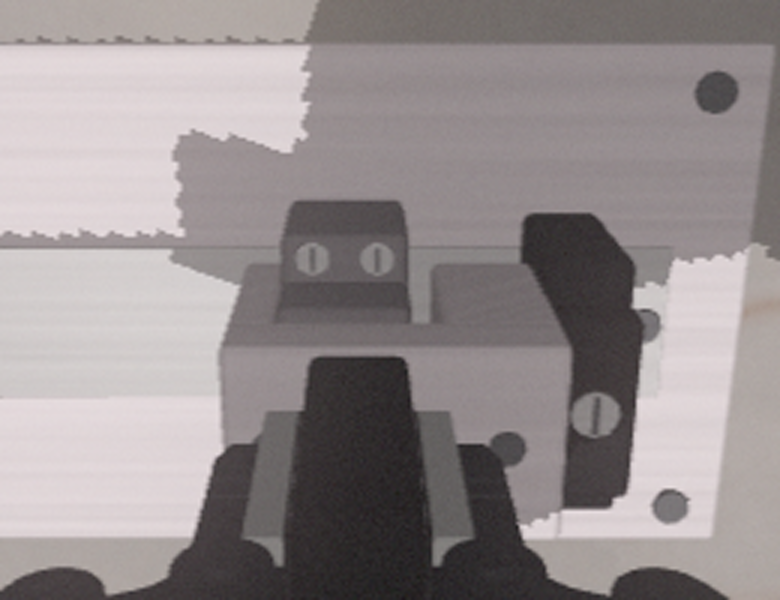

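Module 1 is set: the thick leg meets the bracket at 92.6 mm against an expected 92.5, and the force is rising. The picture shows the module against the thin leg (x≈280) and the thick leg touching the bracket. I ease back, lift out, and do module 2, expecting contact at a gauge y of 43.5 mm.

Run:
```python
from h import *
go(0,90.1,96.5,.05);go(0,90.1,138,.15);go(0,-7.5,138,.25)
print(manip.get_time(),here().round(1))
b=descend(-7.5)
if b is not False:
    y=drag(-7.5,41.5,43.5,jump=5)
    snap("w5")
im=cv2.imread('pics/w5.png');cv2.imwrite('pics/w5c.png',cv2.resize(im[150:350,200:460],None,fx=3,fy=3,interpolation=cv2.INTER_CUBIC))
```

```text
15.1083 [ -0.9  -7.8 136.8]
down [-0.4 -7.4 96.1] [-0.24  0.1   1.52] 16.975
base [-0.03  0.69 -0.38]
dragging [-0.6 41.7 96.2] -0.77 18.1083
[(42.0, np.float64(42.0), np.float64(-0.0)), (42.5, np.float64(42.3), np.float64(-3.0)), (43.0, np.float64(42.9), np.float64(-3.9)), (43.5, np.float64(43.5), np.float64(-3.8))] 19.1083
```

View pics/w5c.png

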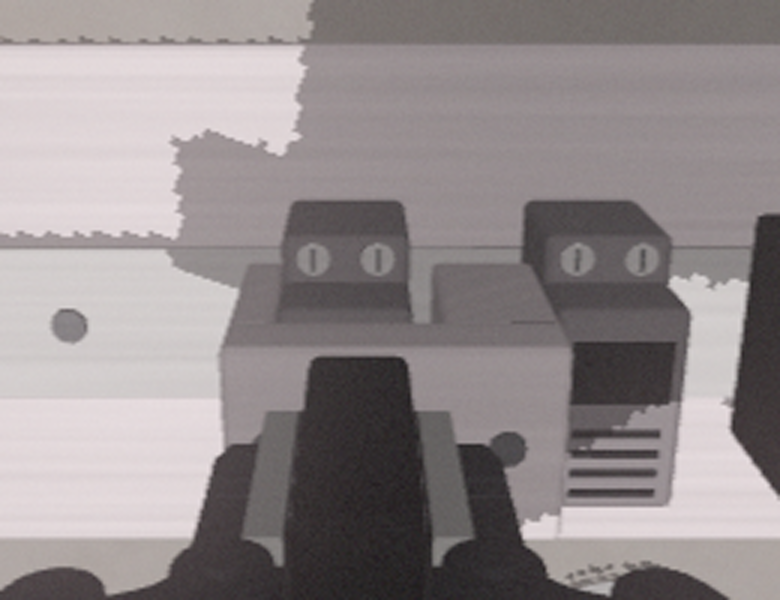

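The picture matches the bracket contact: the neighbour's edge is at x≈524 again, so module 2 is set and module 1 was not shoved. For module 3 I hover first, because its measurement was weaker.

Run:
```python
from h import *
go(0,41,96.5,.05);go(0,41,138,.15);go(0,-110,138,.25);go(0,-110,135,.1)
snap("w6");print(manip.get_time(),here().round(1))
im=cv2.imread('pics/w6.png');cv2.imwrite('pics/w6c.png',cv2.resize(im[150:350,200:440],None,fx=3,fy=3,interpolation=cv2.INTER_CUBIC))
```

```text
20.8833 [   0.  -108.9  134.9]
```

View pics/w6c.png

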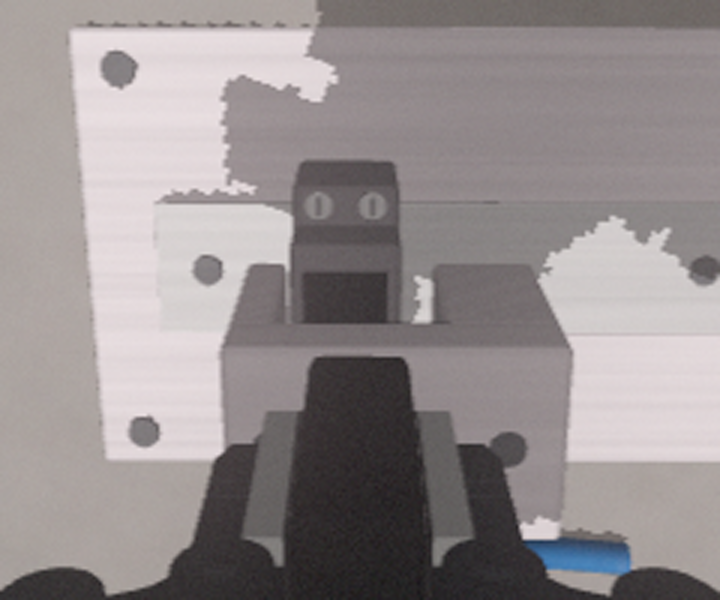

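The module (293–400) sits about 3 mm to the −y side of the slot centre, which puts module 3 near −111.8 mm. I re-centre and check again.

Run:
```python
from h import *
go(0,-111.8,133,.05);manip.hold(.3)
snap("w7");print(manip.get_time(),here().round(1))
im=cv2.imread('pics/w7.png');cv2.imwrite('pics/w7c.png',cv2.resize(im[200:280,260:380],None,fx=6,fy=6,interpolation=cv2.INTER_CUBIC))
```

```text
21.4833 [  -0.  -111.8  133. ]
```

View pics/w7c.png

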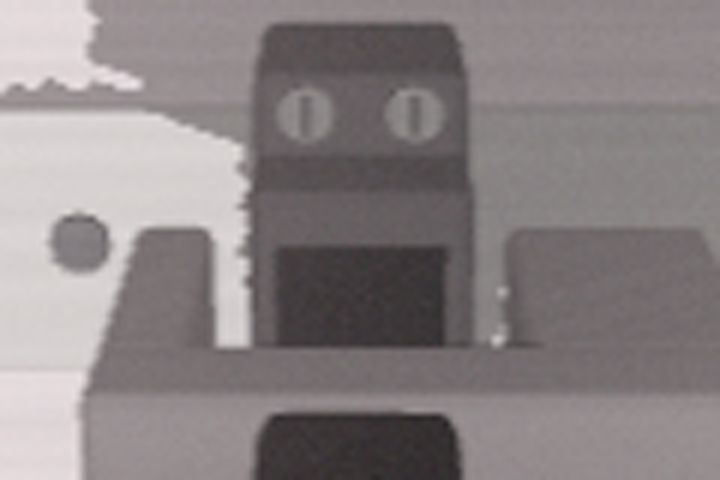

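The slot (213–505) and module (252–474) agree to 0.4 mm. I descend and drag module 3.

Run:
```python
from h import *
b=descend(-111.4)
if b is not False:
    y=drag(-111.4,-7.5,-5.5,jump=5,rate=.08)
    snap("w8")
im=cv2.imread('pics/w8.png');cv2.imwrite('pics/w8c.png',cv2.resize(im[150:350,200:460],None,fx=3,fy=3,interpolation=cv2.INTER_CUBIC))
```

```text
down [  -0.4 -111.2   95.9] [1.08 0.01 1.1 ] 23.35
base [ 0.99 -0.13 -0.65]
dragging [-0.8 -7.4 96.1] 1.28 24.8
[(-7.0, np.float64(-7.1), np.float64(-0.9)), (-6.5, np.float64(-6.6), np.float64(-2.5)), (-6.0, np.float64(-6.0), np.float64(-1.7)), (-5.5, np.float64(-5.6), np.float64(-3.5))] 25.8
```

View pics/w8c.png

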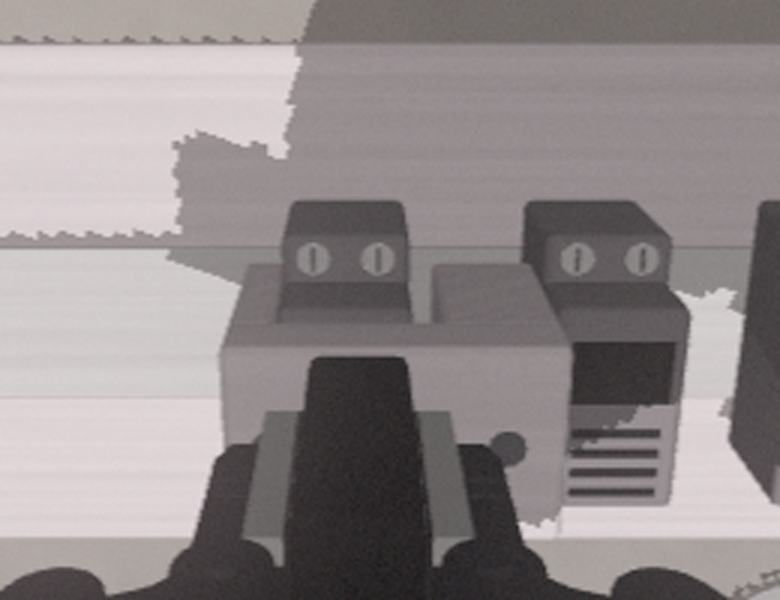

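The picture is identical to module 2's contact. I ease back, lift out, and return the gauge to its original spot on the desk.

Run:
```python
from h import *
go(0,-8,96.5,.05);go(0,-8,200,.15)
o=down(np.pi/2-.493)
manip.move_to((.464,-.338,.15),o)
manip.servo_line((.464,-.338,.078),o,rate=.1);manip.hold(.2);b=manip.get_contact_force()
for z in np.arange(.076,.067,-.001):
    manip.servo_line((.464,-.338,z),o,rate=.02);f=manip.get_contact_force()[2]-b[2];print(round(z,4),manip.get_position()[2].round(4),f.round(1))
    if f>4:break
manip.command_gripper(.06);print(manip.get_width(),manip.get_time(),manip.get_contact_force())
manip.servo_line((.464,-.338,.22),o,rate=.15);manip.hold(.2)
snap("w9");print(manip.get_time())
q=W(.07,.03,.22);manip.move_to(q,O);manip.hold(.2);snap("w10");print(manip.get_time(),manip.get_contact_force())
for n in("top",): cv2.imwrite("pics/top9.png",manip.camera(n)["image"][:,:,::-1])
```

```text
0.076 0.076 -0.2
0.075 0.0749 0.2
0.074 0.0739 0.1
0.073 0.0729 0.5
0.072 0.0719 -0.3
0.071 0.071 1.0
0.07 0.071 10.2
0.05996247430381686 31.7167 [ 0.64436219 -0.58538457 -0.14935154]
33.1167
35.0417 [0.29046971 0.34491894 0.92045964]
```

View pics/w9.png

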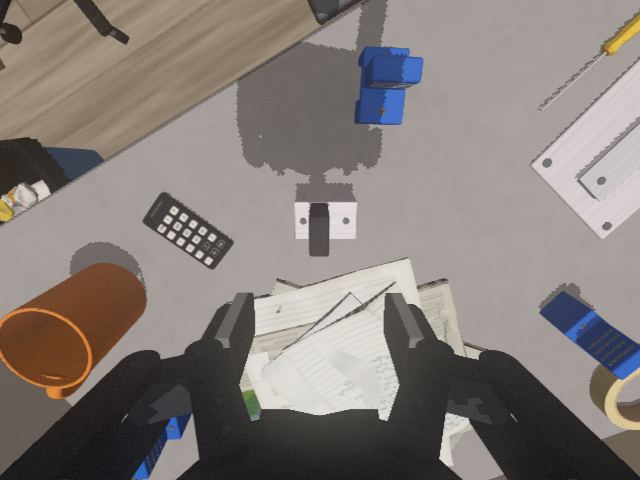

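View pics/w10.png

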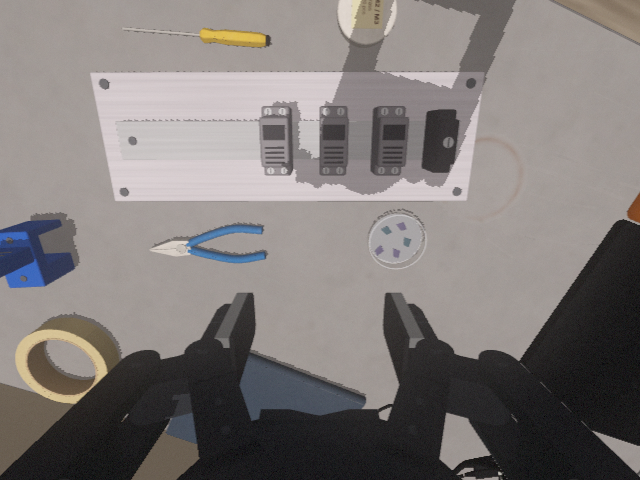

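The gauge stands upright at its old place (295–356, 201–256), and nothing else appears to have moved. I measure the spacing of the modules.

Run:
```python
import cv2
im=cv2.imread('pics/w10.png');cv2.imwrite('pics/w10c.png',cv2.resize(im[95:185,250:470],None,fx=3.6,fy=3.6,interpolation=cv2.INTER_CUBIC))
```

```text
(no output)
```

View pics/w10c.png

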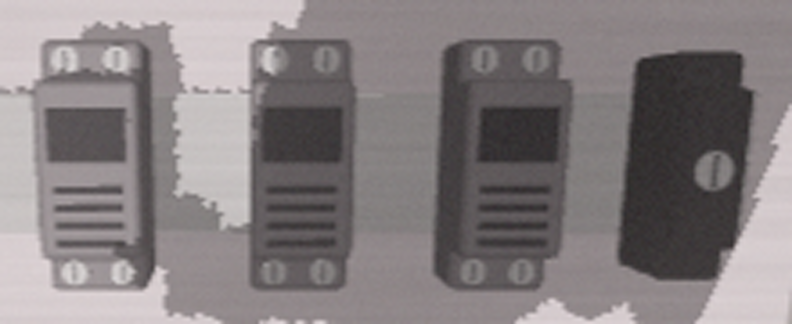

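Run:
```python
from h import *
c=manip.camera("wrist");d=np.load("w10.npz");T=wristT(c,d["P"],d["r"])
for n,ps in dict(m3=[(46,108),(127,108),(48,161),(127,161)],m2=[(263,108),(342,108),(263,161),(342,161)],m1=[(480,108),(560,108),(478,161),(557,161)]).items():
    w=np.mean([RP.T@(atz(c,250+u/3.6-.36,95+v/3.6-.36,.054,T)-PO) for u,v in ps],0)*1e3;print(n,w.round(1))
```

```text
m3 [-8.2 -8.1 54. ]
m2 [-8.1 40.7 54. ]
m1 [-8.1 89.7 54. ]
```

The modules measure y = 89.7, 40.7 and −8.1 mm, so the gaps come to about 25.3, 25.0 and 24.8 mm. I hand the job in.

Run:
```python
from h import *
print(manip.get_time());print(manip.sign_off())
```

```text
35.1417
the job is handed in; nothing more can be done
None
```

I set all three modules with the gauge, working outward from the bracket, then stood it upright on the desk where it started and let go. The job was handed in at 35.1 s of the 58 s allowed; `sign_off` gave no verdict.

- **Gaps:** the last wrist picture puts the modules at y = 89.7, 40.7 and −8.1 mm on the panel. That makes the gaps about 25.3, 25.0 and 24.8 mm, all within the 3 mm allowed.
- **Contact:** the thick leg met the bracket at 92.6 mm, against 92.5 expected. For modules 2 and 3 the contact force was near the sensor noise, so I stopped at the computed position. The pictures there matched the bracket contact, with no sign that a set module had been shoved.
- **Gauge:** it touched down at the height it was picked up from, and the picture after release shows it upright.
- **Other things on the desk:** the driver, tin, cutters and dish look unmoved. I took a last top-camera picture but did not examine it, so the multimeter was not checked at the end; the arm never worked near it.

One measurement disagreed: my first reading of module 3 was about 1 mm off (−110.6 mm against −111.4 mm up close). I corrected it from a closer view before lowering the gauge.

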